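# Put the sampling pump's control unit back in service

### The job

The filters of the sampling pump's control unit have just been changed. First push its open filter drawer fully home without slamming it, past its spring detent, so that it stays seated; then gently press the round test button until the lever drops, and lift the lever back up over its top point until it rests against its stop and stays up by itself. Leave the square button alone and do not shift or knock over the things standing about.

Things in the scene. Friction and masses are not known exactly. Their poses are not given: they have to be found in the camera images.
- console: Grey bench control unit, fixed: 240 deep (x) x 360 wide (y) x 150 high. Origin: centre of its underside; x points away from the robot (front face at x=-110 mm), z up. The front is upright up to 70 mm; from there an aluminium-faced panel slopes up at 30 deg, from (-110, 70) to (29, 150) mm in x, z; its outward normal is (-0.5, 0, 0.866). Behind it a flat top 150 high.
- bay: the dark drawer opening in the front of the unit, with the drawer that it carries; origin is that of the console
- drawer_front (a point): Middle of the outer face of the filter drawer's plain aluminium front (260 wide, 50 high, 12 thick; the middle is 37 above the table; no handle). It moves with the drawer along the console's x; home, it is at x=-123 mm in the console's frame.
- drawer (a joint): how far the drawer stands open, m: 0 home (stop), 0.08 fully open. A sprung detent holds it off from about 0.013 (needs about 8 N to pass) and pulls it in below 0.006.
- test_top (a point): Centre of the face of the round black test button: diameter 28, standing 16 proud of the sloping panel (10 above its collar), travels 9 into the panel along the panel's normal. Spring 1 N rising to 4 N, and up to 4 N more while it tips the lever, which drops when the button is about two thirds down.
- test_collar: Fixed steel collar around the test button, diameter 40, 6 high; origin on the panel on the button's axis, its z axis is the panel's outward normal.
- test (a joint): how far the test button is pressed, m: 0 out, 0.009 fully in
- mute_top (a point): Centre of the face of the square black button (26 x 26, standing 16 proud), 75 mm to the right (-y) of the test button; not to be pressed.
- mute (a joint): how far the square button is pressed, m: 0 out, 0.009 fully in
- lever_knob (a point): Centre of the heavy steel ball (diameter 36) at the end of the lever's 10 mm steel rod, 80 mm from its hinge; the whole lever weighs 0.25 kg. Up, the rod leans 18 deg past the vertical, away from the robot, and its weight keeps it there; dropped, it lies about level (5 deg above), pointing to the robot over the panel's lower edge.
- lever_hinge (a point): Middle of the lever's hinge axis (along the console's y), between two steel cheeks 22 high and 30 long on the panel, 36 wide over both
- lever (a joint): angle of the lever, rad: 0 up at its stop, 0.31 upright (beyond this it falls), 1.8 fully dropped
- jar_a: clear open jar, diameter 90, height 120, loose; origin under its centre
- jar_b: clear open jar, as the other one, loose; origin under its centre
- black_pot: small black open pot, diameter 64, height 45, loose; origin under its centre
- sample_bottle: white sample bottle, diameter 48, height 100, standing on the unit's flat top; origin under its centre
- reagent: amber bottle, diameter 56, height 120, loose; origin under its centre
- wrench: wrench lying across the unit's flat top; origin at its underside
- cartridge: white spare filter cartridge standing upright, diameter 40, height 80; origin under its centre

How it is judged:
On the way, in this order (a step that is already met when the one before it is completed fails the run):
1. the filter drawer is home, within 4 mm (value of joint drawer below 0.004 m), for 0.3 s.
2. the round test button, pressed in by more than 3 mm, tips the lever by more than 0.25 rad (value of joint test above 0.003 m and value of joint lever above 0.25 rad).
3. the lever has dropped (value of joint lever above 1.5 rad), for 0.1 s.
4. the lever is lifted back up (value of joint lever below 0.1 rad), for 0.2 s.
At the end, for the whole second after the job is handed in: The drawer is within 4 mm of home, the lever rests up against its stop by itself (within 0.1 rad), and both buttons are out (within 1.5 mm) (value of joint drawer below 0.004 m and value of joint lever between -0.2 and 0.1 rad and value of joint each of test, mute below 0.0015 m); the robot touches nothing.
It fails at once if the square button is pressed by more than 2 mm (value of joint mute above 0.002 m).
It fails at once if the fingers push the drawer harder than 70 N (contact force between the fingers and bay above 70 N).
It fails at once if the fingers press the test button harder than 40 N (contact force between the fingers and test_collar above 40 N).
It fails at once if a bystander is shifted by more than 30 mm (distance of any of jar_a, jar_b, black_pot, sample_bottle, reagent, wrench, cartridge from where it was at the start of the episode above 0.03 m).
It fails at once if a standing bystander is tipped (angle between any of jar_a, jar_b, black_pot, sample_bottle, reagent, cartridge's own z axis and vertical above 0.35 rad).
It also fails if it takes over 67 s, if anything falls off the work surface, if the arm or the gripper's body presses on something with over 40 N, if the wrist force passes 120 N, or if a joint passes its speed limit or range.

### The arm

A 6-joint arm with a two-finger parallel gripper is mounted at the origin on the work surface. World frame = base frame: x ahead of the robot, y to its left, z up, the work surface at z = 0. Lengths are in m, angles in rad, forces in N, time in s.
With the tool pointing down it reaches from about 0.375 to 0.9 m from the base axis. Payload 3.1 kg.
Tool frame: the origin (TCP) lies on the centre line of the jaws, within the pads' length; the fingertips stand 19 mm ahead of it and the grasp point (between the pads) is the TCP (env.tip_reach is the distance from the TCP to the fingertips, in m); z points along the fingers, y is the line along which they close (so a half turn about z gives the same grasp; the last joint's range is limited). The gripper opens to 87 mm and grips with 3 to 60 N. Pads are 19 mm wide; open, the fingers measure 117 mm over their backs; the gripper's body (75 mm by 190 mm) begins 51 mm behind the grasp point.
Start: joints at [0.972, 0.527, 1.433, -0, 1.181, -0.178], TCP at [0.255, 0.57, 0.242] pointing down, gripper open.
Joint ranges: [-3.08, 3.08], [-0.75, 2.2], [0.22, 2.44], [-1.43, 4.57], [0, 2.65], [-2.85, 2.85]. Speed limits (rad/s): [2.79, 2.79, 3.14, 3.14, 3.14, 3.14].

### API

Orientations are given as a rotation vector (axis times angle).
In Python, from workcell import env gives the robot as it stands.
- The arm moves only by the tool step_arm, never from a script. Its argument "series" is a list of rows, each a list of 7 numbers: the shift along the tool's x, y, z in cm, then the turn, a rotation vector about the tool's x, y, z in rad, then the finger opening in cm, from 0 to 8.7. A call has 1 to 20 rows; each row shifts and turns the commanded pose from where the row before left it, along the tool's axes as they then stand; what a row does not reach is not made up. A row lasts 1/12 s, in which the tool goes at most 41.7 mm and 7.16 degrees, less where a joint would pass 70% of its speed; a pose out of reach is approached as far as the arm can. A call is refused whole if a number of a shift passes 4.17 or a number of a turn 0.125, either way. A call with a gripper value outside its range is refused whole. The fingers move at their own pace and stop on an object; "squeeze" is the grip in N (left out, the last holds). Time passes only in rows, so rows that do not move let the fingers close. It gives the time, the measured TCP pose, the force, the opening and the grip force at its end, in the units of the state.
- env.observe(): the state, without advancing time (a new reading comes with each control period).
- env.grab_frame(name): name is "side" or "top"; returns the picture (480x640x3 uint8, red, green, blue); there is no depth.
- env.camera_model(name): a dict with "vfov" (degrees; the focal length in pixels is half the picture's height over the tangent of half this angle, whatever the lens; pixels are square), "cx", "cy" (the principal point, pixels), "dist" ([k1, k2, p1, p2, k3] as OpenCV has them; the pictures are not rectified), "R" (3x3) and "t" (3): a world point X has camera coordinates R X + t. Camera axes: x right, y down, z forward; pixel columns grow to the right and rows downward; lengths in m; the calibration is good to about 2 mm. A picture is of the moment at which its call begins. camera_model takes no time and is no camera call.
- env.finish_job(): hands the job in; it is judged then, once.
The state is a dict: "time_s": time; "q": joint angles; "qvel": joint speeds; "tau": joint torques, N m; "position": TCP position; "tcp_rot": TCP orientation; "contact_force": force on the tool from outside, world axes, zero at the start; "ft_torque": the same for the moment, N m; "finger_gap": opening from 0.0 (shut) to 1.0 (fully open); "gripper_force": force on a finger pad.
Only numpy, scipy, OpenCV 4.12 (cv2) and the standard library are available. Lean on these libraries where they do the work, as an engineer would, in place of code of your own. Each camera call takes 0.05 s, during which the arm holds its last target. There are 200 camera calls.

## Working session

There is one attempt and no reset: what is moved stays moved. The work goes in short steps, Python scripts to look and compute and a tool call to move; the robot and the scene stay as the last step left them, time stands still between calls to the robot, and variables do not carry over. Pictures are saved under pics/ and viewed, at most 10 in all, crops included, and the job is handed in when it is done.

Besides the shell and the picture viewer there is one more tool, called after ">>>" as name(argument=value, ...) on one line, values as JSON. step_arm: Moves the arm, as the interface text tells. Its arguments: {"type":"object","properties":{"series":{"type":"array","items":{"type":"array","items":{"type":"number"}}},"squeeze":{"type":"number"}},"required":["series"]}

```bash
mkdir -p pics; ls; python3 - <<'E'
from workcell import env
import cv2,numpy as np
for n in("side","top"):
    cv2.imwrite(f"pics/{n}0.png",env.grab_frame(n)[:,:,::-1])
    m=env.camera_model(n);print(n,m, -np.array(m["R"]).T@m["t"])
s=env.observe();print({k:np.round(v,3) for k,v in s.items()},env.tip_reach)
E
```

```text
pics
side {'vfov': 51.4187704003903, 'cx': 322.1189049036619, 'cy': 242.03950468922224, 'dist': array([-0.13683758,  0.        ,  0.        ,  0.        ,  0.        ]), 'R': array([[ 0.99773798, -0.06547271,  0.01523964],
       [-0.02601334, -0.58508447, -0.81055504],
       [ 0.06198571,  0.80832511, -0.58546416]]), 't': array([-0.63322903,  0.15421397,  0.98006621])} [ 0.57505818 -0.74344315  0.70844273]
top {'vfov': 42.19330348805584, 'cx': 330.1552264451505, 'cy': 242.3258417457805, 'dist': array([-0.10755927,  0.        ,  0.        ,  0.        ,  0.        ]), 'R': array([[ 0.00965947, -0.9998939 , -0.0109036 ],
       [-0.99917569, -0.00922143, -0.03953365],
       [ 0.03942891,  0.01127648, -0.99915875]]), 't': array([0.05708559, 0.62325011, 1.21812195])} [0.57415572 0.04909066 1.242359  ]
{'time_s': np.float64(0.1), 'q': array([ 0.971,  0.528,  1.434, -0.   ,  1.181, -0.179]), 'qvel': array([ 0.001, -0.002, -0.003, -0.002,  0.002, -0.001]), 'tau': array([-1.0000e-03, -4.4099e+01, -1.7715e+01,  6.3000e-02,  5.3000e-02,
       -0.0000e+00]), 'position': array([0.255, 0.57 , 0.241]), 'tcp_rot': array([-6.560e-01, -3.072e+00,  3.000e-03]), 'contact_force': array([-0.034, -0.047,  0.196]), 'ft_torque': array([ 0.035, -0.017, -0.   ]), 'gripper_force': np.float64(0.0), 'finger_gap': np.float64(0.997)} 0.019
```

View pics/side0.png

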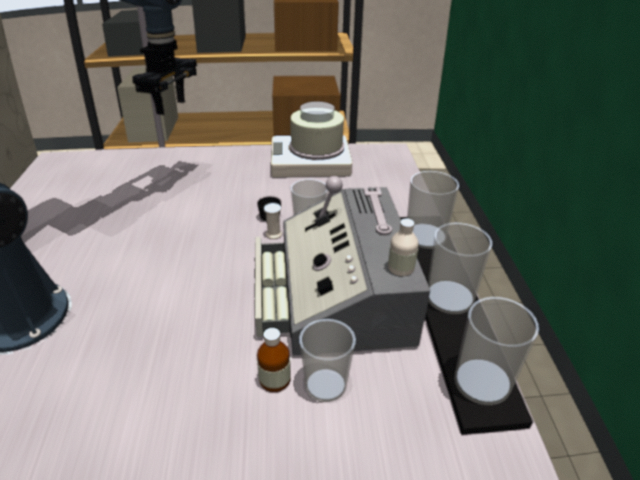

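View pics/top0.png

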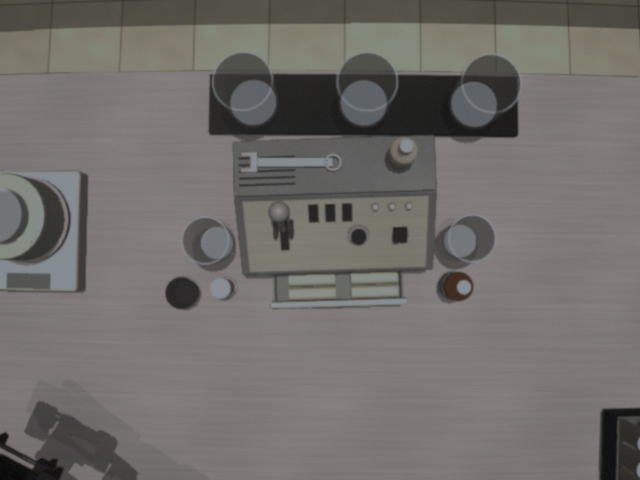

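The side picture shows the console with the drawer open. The round button is near (320,261), the square one near (325,286) and the knob near (334,184). In the top picture the knob is at (279,212), the round button at (358,236), the square one at (400,234), and the drawer front runs from (272,304) to (406,300).

```bash
cat > h.py <<'E'
import cv2,numpy as np
from workcell import env
def cam(n):
    m=env.camera_model(n);f=240/np.tan(np.radians(m["vfov"])/2)
    return np.array([[f,0,m["cx"]],[0,f,m["cy"]],[0,0,1]]),np.array(m["dist"]),np.array(m["R"]),np.array(m["t"])
def ray(n,p):
    K,d,R,t=cam(n);u=cv2.undistortPoints(np.array([[p]],float),K,d)[0,0]
    v=R.T@np.array([*u,1]);return -R.T@t,v/np.linalg.norm(v)
def onz(n,p,z):
    o,v=ray(n,p);return o+v*(z-o[2])/v[2]
def tri(ps,pt):
    (a,u),(b,v)=ray("side",ps),ray("top",pt)
    s=np.linalg.lstsq(np.c_[u,-v],b-a,rcond=None)[0]
    p,q=a+u*s[0],b+v*s[1];return (p+q)/2,np.linalg.norm(p-q)
def proj(n,X):
    K,d,R,t=cam(n);return cv2.projectPoints(np.array(X,float).reshape(-1,3),cv2.Rodrigues(R)[0],t,K,d)[0][:,0]
E
python3 - <<'E'
import cv2
a=cv2.imread("pics/side0.png")[170:350,240:440];b=cv2.imread("pics/top0.png")[130:315,225:445]
cv2.imwrite("pics/sc.png",cv2.resize(a,None,fx=3.3,fy=3.3,interpolation=2))
cv2.imwrite("pics/tc.png",cv2.resize(b,None,fx=3.2,fy=3.2,interpolation=2))
E
```

```text
(no output)
```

View pics/sc.png

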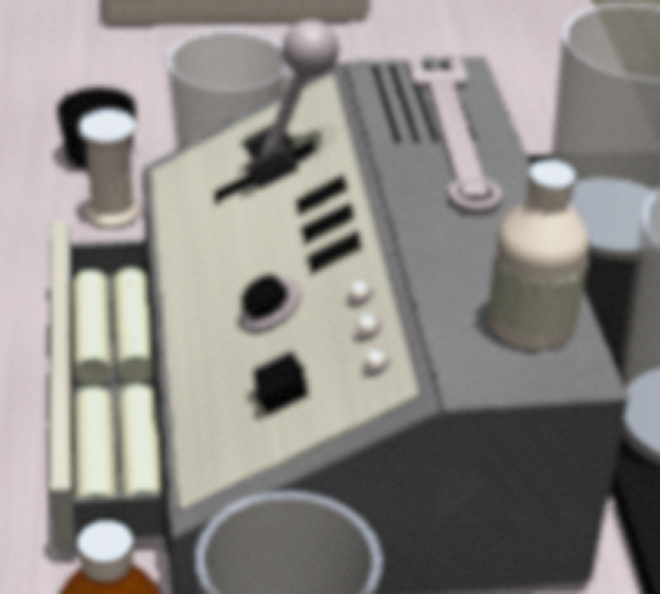

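View pics/tc.png

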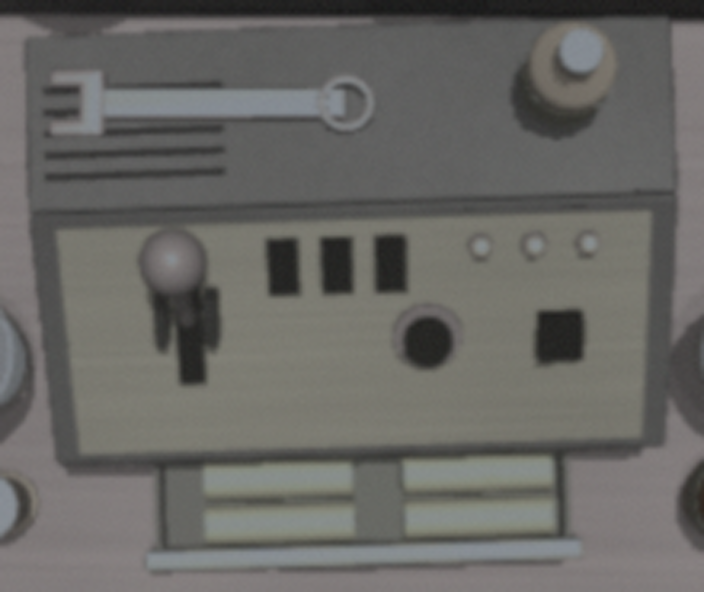

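The crops show these points, in crop pixels:
- **Side:** button face (265,297), knob (311,48), console ridge ends (345,66) and (437,408).
- **Top:** button (428,342), square (561,334), knob (173,262), drawer outer edge from (148,569) to (580,554).

```bash
python3 - <<'E'
from h import *
S=lambda u,v:(240+(u-1)/3.3,170+(v-1)/3.3)
T=lambda u,v:(225+(u-1)/3.2,130+(v-1)/3.2)
np.set_printoptions(precision=4,suppress=True)
for n,a,b in [("test",(265,297),(428,342)),("mute",(284,378),(561,334)),("knob",(311,48),(173,262)),
 ("ridgeR",(437,408),(672,194)),("backR",(622,402),(670,18)),("backL",(487,58),(27,40)),("ridgeL",(345,66),(35,212)),
 ("panelLowR",(172,535),(663,446)),("drawR",(56,490),(580,554)),("drawL",(56,222),(148,569))]:
    print(n,*tri(S(*a),T(*b)))
P=[onz("top",T(*p),.15) for p in [(27,40),(670,18),(672,194),(35,212)]];print(np.array(P))
P=np.array(P);ey=(P[0]-P[1]+P[3]-P[2])[:2];print("yaw",np.arctan2(-ey[0],ey[1]),np.linalg.norm(ey)/2)
print("draw",onz("top",T(148,569),.062),onz("top",T(580,554),.062))
for nm,p,z in [("reag cap",(463,287),.12),("cart",(221,288),.08),("pot",(182,293),.045),("jarRrim",(471,239),.12),("jarLrim",(208,241),.12),("bottle",(406,146),.1+.15)]:
    print(nm,onz("top",p,z))
E
```

```text
test [0.6294 0.0108 0.1204] 0.0001415097104872868
mute [ 0.6348 -0.0641  0.1224] 0.0007282334738564532
knob [0.6655 0.1471 0.2086] 0.00018177914776055544
ridgeR [ 0.7099 -0.1224  0.1493] 0.0021953662071942303
backR [ 0.808  -0.1214  0.1479] 0.003601069668552637
backL [0.7958 0.2362 0.1483] 0.0024244924012861973
ridgeL [0.6979 0.2301 0.1476] 0.0006647312465611972
panelLowR [ 0.5718 -0.1297  0.0715] 0.00011807713438987679
drawR [ 0.5077 -0.0823  0.0611] 0.0006432313129418102
drawL [0.4971 0.1735 0.0631] 0.002065285211959408
[[ 0.7942  0.236   0.15  ]
 [ 0.8093 -0.1214  0.15  ]
 [ 0.7109 -0.1224  0.15  ]
 [ 0.6979  0.2296  0.15  ]]
yaw 0.03960184446647668 0.3550124553076775
draw [0.496  0.1736 0.062 ] [ 0.5074 -0.0822  0.062 ]
reag cap [ 0.5399 -0.179   0.12  ]
cart [0.5324 0.2661 0.08  ]
pot [0.5204 0.3489 0.045 ]
jarRrim [ 0.6268 -0.1934  0.12  ]
jarLrim [0.6188 0.2838 0.12  ]
bottle [ 0.7697 -0.0604  0.25  ]
```

>>> step_arm(series=[[0,0,0,0,0,-0.116,0],[0,0,0,0,0,-0.116,0],[0,0,0,0,0,-0.116,0],[0,0,0,0,0,-0.115,0],[0,0,0,0,0,0,0],[0,0,0,0,0,0,0]], squeeze=10)

```text
time_s: 0.6
position: [0.2551, 0.5702, 0.2411]
tcp_rot: [0.062, -3.14, 0.001]
contact_force: [-0.2, 0.0, 0.4]
finger_gap: 0.63
gripper_force: 0.0
```

```bash
cat >> h.py <<'E'
from scipy.spatial.transform import Rotation as Ro
YAW=.042;O=np.array([.6735,.052,0]);C=Ro.from_euler("z",YAW)
def go(p,tilt=0,console=True):
    """cm/rad from the measured pose to console point p (TCP), tool z tilted from down towards +x by tilt"""
    s=env.observe();R=Ro.from_rotvec(s["tcp_rot"])
    w=O+C.apply(p) if console else np.array(p)
    G=C*Ro.from_euler("y",-tilt)*Ro.from_matrix(np.diag([-1.,1,-1]))
    print("t",s["time_s"],"con",np.round(C.inv().apply(s["position"]-O)*1000,1),"F",np.round(s["contact_force"],1),
     "shift cm",np.round(R.inv().apply(w-s["position"])*100,2),"turn",np.round((R.inv()*G).as_rotvec(),3),"gap",s["finger_gap"])
E
python3 -c "
from h import *
go([-.225,0,.15])"
```

```text
t 0.6 con [-396.3  535.4  241.1] F [-0.2  0.   0.4] shift cm [-17.28 -53.48   9.14] turn [-0.001 -0.001 -0.003] gap 0.6304542566008181
```

>>> step_arm(series=[[-0.4,-1.3,0,0,0,0,0],[-0.8,-2.5,0,0,0,0,0],[-0.9,-2.8,0,0,0,0,0],[-0.9,-2.8,0,0,0,0,0],[-0.9,-2.8,0,0,0,0,0],[-0.9,-2.8,0,0,0,0,0],[-0.9,-2.8,0,0,0,0,0],[-0.9,-2.8,0,0,0,0,0],[-0.9,-2.8,0,0,0,0,0],[-0.9,-2.8,0,0,0,0,0],[-0.9,-2.8,0.3,0,0,0,0],[-0.9,-2.8,0.5,0,0,0,0],[-0.9,-2.8,1,0,0,0,0],[-0.9,-2.8,1,0,0,0,0],[-0.9,-2.8,1,0,0,0,0],[-0.9,-2.8,1,0,0,0,0],[-0.9,-2.8,1,0,0,0,0],[-0.9,-2.8,1,0,0,0,0],[-0.9,-2.8,1,0,0,0,0],[-0.5,-2.0,1,0,0,0,0]])

```text
time_s: 2.27
position: [0.4493, 0.0418, 0.1533]
tcp_rot: [-0.06, 3.139, -0.001]
contact_force: [0.1, 0.3, 0.9]
finger_gap: 0.003
gripper_force: 0.0
```

```bash
python3 -c "
from h import *
go([-.220,0,.056])"
```

```text
t 2.2667 con [-224.4   -0.8  153.3] F [0.1 0.3 0.9] shift cm [-0.42  0.09  9.73] turn [-0.001  0.002 -0.004] gap 0.0028760729816620966
```

>>> step_arm(series=[[0,0,1.5,0,0,0,0],[0,0,2,0,0,0,0],[0,0,2,0,0,0,0],[0,0,2,0,0,0,0],[0,0,1.5,0,0,0,0],[-0.5,0,0.7,0,0,0,0],[-0.7,0,0,0,0,0,0],[-0.7,0,0,0,0,0,0],[-0.5,0,0,0,0,0,0],[-0.3,0,0,0,0,0,0],[-0.2,0,0,0,0,0,0],[-0.2,0,0,0,0,0,0],[-0.2,0,0,0,0,0,0],[-0.2,0,0,0,0,0,0],[-0.2,0,0,0,0,0,0],[-0.2,0,0,0,0,0,0],[-0.2,0,0,0,0,0,0],[-0.2,0,0,0,0,0,0]])

```text
time_s: 3.77
position: [0.4903, 0.046, 0.0565]
tcp_rot: [0.066, -3.14, -0.0]
contact_force: [-1.5, -0.2, 0.1]
finger_gap: 0.002
gripper_force: 0.5
```

```bash
python3 -c "
from h import *
go([-.132,0,.056])"
```

```text
t 3.7667 con [-183.3    1.7   56.5] F [-1.5 -0.2  0.1] shift cm [-5.13 -0.17  0.04] turn [ 0.    -0.001  0.   ] gap 0.002157595092475604
```

>>> step_arm(series=[[-0.2,0,0,0,0,0,0],[-0.3,0,0,0,0,0,0],[-0.3,0,0,0,0,0,0],[-0.3,0,0,0,0,0,0],[-0.3,0,0,0,0,0,0],[-0.3,0,0,0,0,0,0],[-0.3,0,0,0,0,0,0],[-0.3,0,0,0,0,0,0],[-0.3,0,0,0,0,0,0],[-0.3,0,0,0,0,0,0],[-0.2,0,0,0,0,0,0],[-0.1,0,0,0,0,0,0]])

```text
time_s: 4.77
position: [0.5231, 0.0473, 0.0566]
tcp_rot: [-0.066, 3.14, -0.0]
contact_force: [-0.8, 0.2, 0.1]
finger_gap: 0.004
gripper_force: 0.4
```

>>> step_arm(series=[[-0.1,0,0,0,0,0,0],[-0.1,0,0,0,0,0,0],[-0.1,0,0,0,0,0,0],[-0.1,0,0,0,0,0,0],[-0.1,0,0,0,0,0,0]])

```text
time_s: 5.18
position: [0.5268, 0.0475, 0.0565]
tcp_rot: [0.067, -3.139, 0.0]
contact_force: [-3.4, -1.7, 2.9]
finger_gap: 0.006
gripper_force: 1.8
```

>>> step_arm(series=[[-0.1,0,0,0,0,0,0],[-0.1,0,0,0,0,0,0],[-0.1,0,0,0,0,0,0]])

```text
time_s: 5.43
position: [0.528, 0.0476, 0.0564]
tcp_rot: [0.067, -3.135, -0.0]
contact_force: [-5.1, -1.9, 4.6]
finger_gap: 0.007
gripper_force: 2.9
```

```bash
python3 -c "
from h import *
go([-.132,0,.056])"
```

```text
t 5.4333 con [-145.5    1.7   56.4] F [-5.1 -1.9  4.6] shift cm [-1.35 -0.17  0.04] turn [ 0.    -0.006  0.001] gap 0.007039097075173429
```

>>> step_arm(series=[[-0.1,0,0,0,0,0,0],[-0.1,0,0,0,0,0,0],[-0.1,0,0,0,0,0,0]])

```text
time_s: 5.68
position: [0.5325, 0.0477, 0.0565]
tcp_rot: [0.066, -3.139, -0.0]
contact_force: [-3.2, -0.7, 1.0]
finger_gap: 0.001
gripper_force: 1.6
```

>>> step_arm(series=[[-0.1,0,0,0,0,0,0],[-0.1,0,0,0,0,0,0],[-0.1,0,0,0,0,0,0]])

```text
time_s: 5.93
position: [0.5373, 0.0479, 0.0565]
tcp_rot: [-0.066, 3.14, 0.0]
contact_force: [-1.9, -0.0, -0.4]
finger_gap: 0.003
gripper_force: 0.7
```

>>> step_arm(series=[[-0.1,0,0,0,0,0,0],[-0.1,0,0,0,0,0,0],[0,0,0,0,0,0,0]])

```text
time_s: 6.18
position: [0.5394, 0.048, 0.0566]
tcp_rot: [-0.066, 3.14, -0.0]
contact_force: [-1.2, -0.4, 0.1]
finger_gap: 0.004
gripper_force: 0.3
```

Past the detent. I push gently up to the stop.

>>> step_arm(series=[[-0.1,0,0,0,0,0,0],[-0.1,0,0,0,0,0,0],[0,0,0,0,0,0,0]])

```text
time_s: 6.43
position: [0.5395, 0.0481, 0.0566]
tcp_rot: [0.067, -3.138, -0.0]
contact_force: [-4.6, -0.8, 3.4]
finger_gap: 0.005
gripper_force: 2.2
```

>>> step_arm(series=[[-0.1,0,0,0,0,0,0],[-0.1,0,0,0,0,0,0],[0,0,0,0,0,0,0]])

```text
time_s: 6.68
position: [0.5395, 0.0481, 0.0566]
tcp_rot: [0.067, -3.134, -0.0]
contact_force: [-7.9, -1.3, 6.2]
finger_gap: 0.006
gripper_force: 3.9
```

>>> step_arm(series=[[-0.1,0,0,0,0,0,0],[-0.1,0,0,0,0,0,0],[0,0,0,0,0,0,0]])

```text
time_s: 6.93
position: [0.5396, 0.0482, 0.0564]
tcp_rot: [0.067, -3.13, -0.0]
contact_force: [-10.1, -3.1, 8.7]
finger_gap: 0.002
gripper_force: 5.3
```

>>> step_arm(series=[[1,0,0,0,0,0,0],[2.5,0,0,0,0,0,0],[2.5,0,-1,0,0,0,0],[1,0,-3,0,0,0,0],[0,0,-3.5,0,0,0,0],[0,-1,-3.5,0,0,0,0],[0,-1,-2,0,0,0,0],[0,-1,0,0,0,0,0],[0,-1,0,0,0,0,0],[0,0,0,0,0,0,0]])

```text
time_s: 7.77
position: [0.4771, 0.0037, 0.1863]
tcp_rot: [-0.064, 3.139, -0.001]
contact_force: [-0.5, 0.1, 0.1]
finger_gap: 0.007
gripper_force: 0.0
```

```bash
sed -i 's/O=np.array(\[.6735/O=np.array([.672/' h.py; python3 - <<'E'
from h import *
go([-.0655,-.039,.159],np.pi/6)
cv2.imwrite("pics/top1.png",env.grab_frame("top")[:,:,::-1])
E
```

```text
t 7.7667 con [-196.7  -40.   186.3] F [-0.5  0.1  0.1] shift cm [-13.12   0.13   2.76] turn [-0.001 -0.522 -0.001] gap 0.007397733379743423
```

>>> step_arm(series=[[0,0,0,0,-0.1,0,0],[0,0,0,0,-0.105,0,0],[0,0,0,0,-0.105,0,0],[0,0,0,0,-0.105,0,0],[0,0,0,0,-0.105,0,0],[0,0,0,0,0,0,0]])

```text
time_s: 8.32
position: [0.4754, 0.013, 0.1841]
tcp_rot: [-0.066, 2.723, 0.048]
contact_force: [0.4, 0.7, 0.4]
finger_gap: 0.002
gripper_force: 0.0
```

```bash
python3 - <<'E'
from h import *
go([-.0655,-.039,.159],np.pi/6)
E
```

```text
t 8.3167 con [-198.1  -30.8  184.1] F [0.4 0.7 0.4] shift cm [-11.1   -1.03   7.65] turn [ 0.027 -0.105 -0.001] gap 0.0021989927214273717
```

View pics/top1.png

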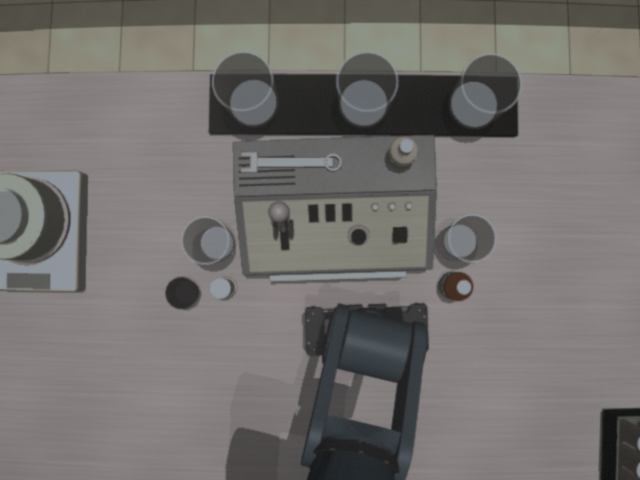

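The picture shows the drawer closed (front edge at row 277) and everything else in place. The last bit of tilt was not reached here, so I check the joints.

```bash
python3 - <<'E'
from h import *
print(np.round(env.observe()["q"],3))
E
```

```text
[-0.313  0.344  2.154  0.586  0.305 -2.463]
```

>>> step_arm(series=[[0,0,0,0,0.1,0,0],[0,0,0,0,0.1,0,0],[0,0,0,0,0.1,0,0],[0,0,0,0,0,0,0]])

```text
time_s: 8.65
position: [0.4846, 0.0132, 0.187]
tcp_rot: [-0.088, 2.966, 0.044]
contact_force: [2.5, 0.3, 0.3]
finger_gap: 0.009
gripper_force: 0.0
```

```bash
python3 - <<'E'
from h import *
print(np.round(env.observe()["q"],3))
go([-.10,-.039,.19],.2)
E
```

```text
[-0.251  0.375  1.955  0.126  0.656 -1.974]
t 8.65 con [-188.9  -30.9  187. ] F [2.5 0.3 0.3] shift cm [-8.79 -0.97  1.22] turn [ 0.028 -0.025  0.014] gap 0.009220091934917874
```

>>> step_arm(series=[[-0.5,0,0,0,0,0,0],[-1.5,-0.2,0.2,0,0,0,0],[-2,-0.3,0.3,0,0,0,0],[-2,-0.3,0.3,0,0,0,0],[-2,-0.2,0.3,0,0,0,0],[-0.8,0,0.1,0,0,0,0],[0,0,0,0.015,-0.1,0.005,0],[0,0,0,0.015,-0.1,0.005,0],[0,0,0,0,-0.1,0,0],[0,0,0,0,0,0,0],[0,0,0,0,0,0,0]])

```text
time_s: 9.57
position: [0.5669, 0.0115, 0.1879]
tcp_rot: [-0.058, 2.689, 0.024]
contact_force: [-0.4, -0.6, -0.4]
finger_gap: 0.003
gripper_force: 0.0
```

```bash
python3 - <<'E'
from h import *
print(np.round(env.observe()["q"],3))
go([-.0655,-.039,.159],np.pi/6)
E
```

```text
[-0.245  0.427  1.962  0.401  0.344 -2.21 ]
t 9.5667 con [-106.8  -36.1  187.9] F [-0.4 -0.6 -0.4] shift cm [-2.45 -0.32  4.4 ] turn [ 0.008 -0.071 -0.001] gap 0.0034054576273122926
```

>>> step_arm(series=[[-1,-0.1,0.5,0,-0.035,0,0],[-1.2,-0.1,1,0,-0.036,0,0],[0,-0.1,1,0.008,0,0,0],[0,0,0.7,0,0,0,0],[0,0,0,0,0,0,0],[0,0,0,0,0,0,0]])

```text
time_s: 10.07
position: [0.6043, 0.0101, 0.1703]
tcp_rot: [-0.056, 2.615, 0.015]
contact_force: [0.4, -0.3, 0.1]
finger_gap: 0.004
gripper_force: 0.0
```

```bash
python3 - <<'E'
from h import *
go([-.0655,-.039,.159],np.pi/6)
cv2.imwrite("pics/side2.png",cv2.resize(env.grab_frame("side")[130:350,180:440,::-1],None,fx=2.5,fy=2.5))
E
```

```text
t 10.0667 con [-69.4 -39.  170.3] F [ 0.4 -0.3  0.1] shift cm [0.23 0.   1.17] turn [0.    0.002 0.   ] gap 0.004491485131225284
```

View pics/side2.png

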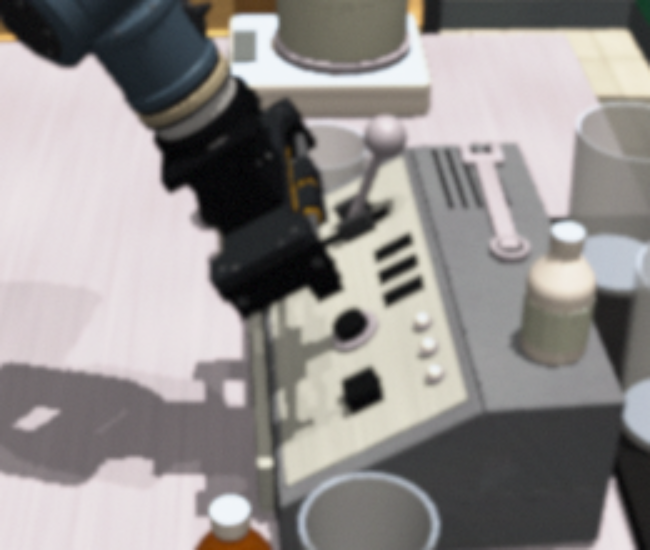

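The hand hovers over the panel, tilted along the normal. The round button is at about (350,325) in the crop, and the lever is free beside the hand. I check the projected tip and approach.

>>> step_arm(series=[[0.2,0,0.5,0,0,0,0],[0,0,0.7,0,0,0,0],[0,0,0.7,0,0,0,0],[0,0,0.5,0,0,0,0],[0,0,0,0,0,0,0],[0,0,0,0,0,0,0]])

```text
time_s: 10.62
position: [0.6146, 0.0103, 0.1493]
tcp_rot: [-0.055, 2.613, 0.015]
contact_force: [0.1, -0.3, -0.5]
finger_gap: 0.004
gripper_force: 0.0
```

```bash
python3 - <<'E'
from h import *
go([-.0655+.5*.02,-.039,.159-.02*.866],np.pi/6)
s=env.observe();R=Ro.from_rotvec(s["tcp_rot"])
p=s["position"]+R.apply([[0,0,0],[0,0,.019],[0,0,.026]])
print((proj("side",p)-[180,130])*2.5)
cv2.imwrite("pics/side3.png",cv2.resize(env.grab_frame("side")[130:350,180:440,::-1],None,fx=2.5,fy=2.5))
E
```

```text
t 10.6167 con [-59.1 -39.3 149.3] F [ 0.1 -0.3 -0.5] shift cm [0.08 0.03 0.84] turn [-0.     0.004  0.   ] gap 0.0037263824170182475
[[330.88187808 294.89578706]
 [343.30815973 311.55819093]
 [347.8170801  317.60330808]]
```

View pics/side3.png

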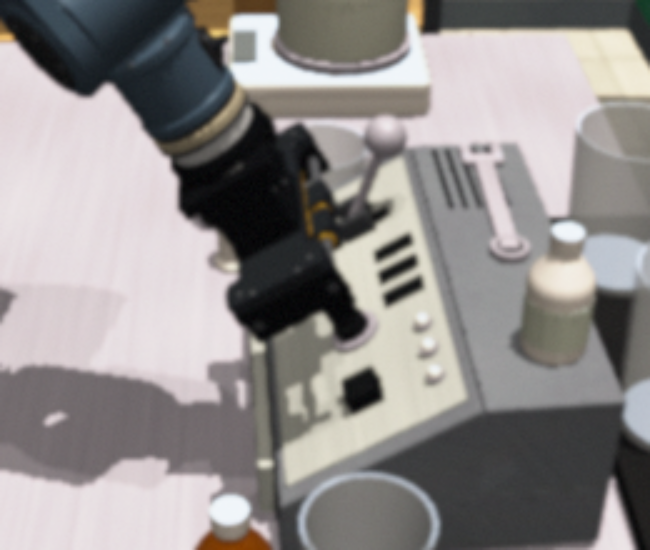

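The fingertips are just above the button, aimed at its middle near (348,320).

>>> step_arm(series=[[0.05,0,0.2,0,0,0,0],[0,0,0.2,0,0,0,0],[0,0,0.2,0,0,0,0],[0,0,0,0,0,0,0]])

```text
time_s: 11.0
position: [0.6174, 0.0103, 0.1437]
tcp_rot: [-0.055, 2.613, 0.014]
contact_force: [-0.3, -0.8, -0.6]
finger_gap: 0.008
gripper_force: 0.0
```

>>> step_arm(series=[[0,0,0.1,0,0,0,0],[0,0,0.1,0,0,0,0],[0,0,0.1,0,0,0,0],[0,0,0,0,0,0,0]])

```text
time_s: 11.33
position: [0.6189, 0.0104, 0.1412]
tcp_rot: [-0.055, 2.613, 0.014]
contact_force: [-0.4, -1.0, 0.9]
finger_gap: 0.008
gripper_force: 0.5
```

>>> step_arm(series=[[0,0,0.1,0,0,0,0],[0,0,0.1,0,0,0,0],[0,0,0,0,0,0,0]])

```text
time_s: 11.58
position: [0.6198, 0.0103, 0.1398]
tcp_rot: [-0.055, 2.613, 0.014]
contact_force: [-3.0, -0.7, 4.8]
finger_gap: 0.008
gripper_force: 2.6
```

>>> step_arm(series=[[0,0,0.1,0,0,0,0],[0,0,0.1,0,0,0,0],[0,0,0,0,0,0,0]])

```text
time_s: 11.83
position: [0.6207, 0.0103, 0.1381]
tcp_rot: [-0.054, 2.613, 0.014]
contact_force: [-3.0, -0.5, 5.6]
finger_gap: 0.005
gripper_force: 3.1
```

>>> step_arm(series=[[0,0,0.1,0,0,0,0],[0,0,0.1,0,0,0,0],[0,0,0,0,0,0,0]])

```text
time_s: 12.08
position: [0.6218, 0.0105, 0.1363]
tcp_rot: [-0.055, 2.613, 0.014]
contact_force: [-2.7, -0.2, 3.8]
finger_gap: 0.004
gripper_force: 2.1
```

>>> step_arm(series=[[0,0,0.1,0,0,0,0],[0,0,0.1,0,0,0,0],[0,0,0,0,0,0,0]])

```text
time_s: 12.33
position: [0.623, 0.0106, 0.1342]
tcp_rot: [-0.055, 2.613, 0.014]
contact_force: [-1.7, -0.9, 3.4]
finger_gap: 0.004
gripper_force: 1.8
```

Force has dropped, which suggests the lever tipped. I take a picture to check.

```bash
python3 - <<'E'
from h import *
cv2.imwrite("pics/side4.png",cv2.resize(env.grab_frame("side")[130:350,180:440,::-1],None,fx=2.5,fy=2.5))
E
```

```text
(no output)
```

View pics/side4.png

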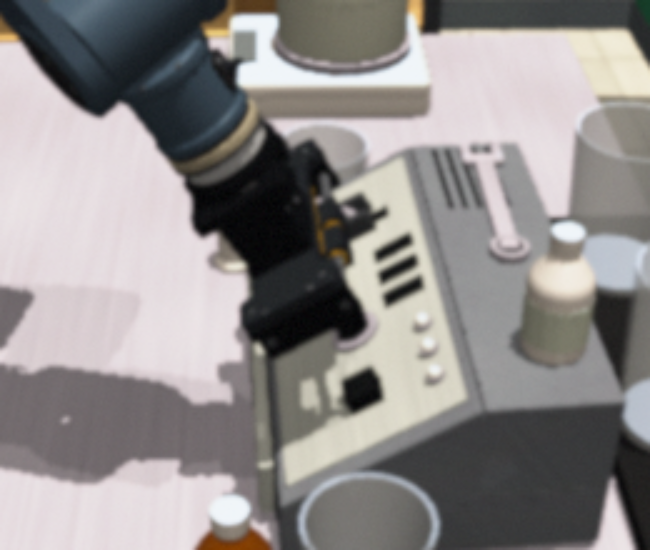

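The lever is no longer upright, so it has dropped behind the hand. I retract along the tool axis.

>>> step_arm(series=[[0,0,-0.5,0,0,0,0],[0,0,-1.5,0,0,0,0],[0,-0.2,-2.5,0,0,0,0],[0,-0.5,-3,0,0,0,0],[0,-0.5,-3,0,0.05,0,0],[0,0,-3,0,0.1,0,0],[0,0,-2,0,0.12,0,0],[0,0,0,0,0.12,0,0],[0,0,0,0,0.12,0,0],[0,0,0,0,0,0,0]])

```text
time_s: 13.22
position: [0.5573, -0.0035, 0.2653]
tcp_rot: [-0.072, 3.09, 0.005]
contact_force: [1.6, -0.3, -0.6]
finger_gap: 0.003
gripper_force: 0.0
```

```bash
python3 - <<'E'
from h import *
go([-.1084,.0954,.22],0)
for n in("side","top"):cv2.imwrite(f"pics/{n}5.png",env.grab_frame(n)[:,:,::-1])
# expected knob
k=O+C.apply([-.107,.0954,.1395]);print(proj("side",k),proj("top",k))
a=cv2.imread("pics/side5.png")[150:330,220:420];b=cv2.imread("pics/top5.png")[190:310,230:430]
cv2.imwrite("pics/both5.png",np.vstack([cv2.resize(a,(640,330),interpolation=2)if 0 else cv2.resize(a[:90],(600,270),interpolation=2),cv2.resize(b[:100],(600,300),interpolation=2)]))
E
```

```text
t 13.2167 con [-117.   -50.6  265.3] F [ 1.6 -0.3 -0.6] shift cm [-0.69 14.59  4.59] turn [0.002 0.05  0.004] gap 0.0031405691058202347
[[283.83484036 214.96828682]] [[284.02536804 273.77972827]]
```

View pics/both5.png

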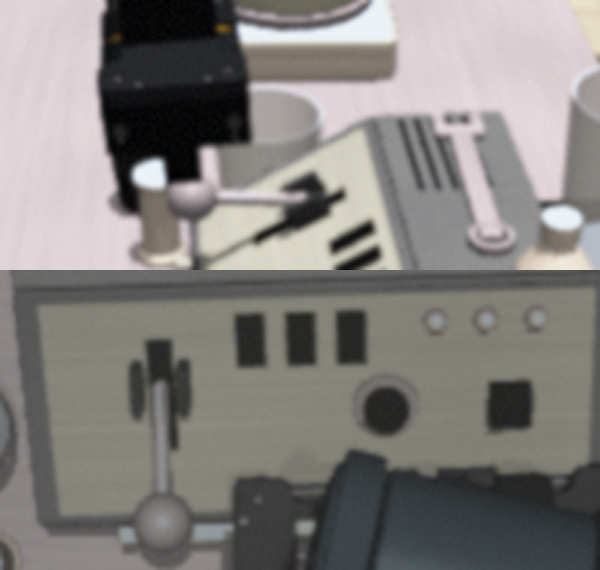

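The knob is at side (283.7,214.1) and top (283.8,274.1), matching the predicted dropped position.

>>> step_arm(series=[[0,1,0,0,0.05,0,8],[-0.1,2,0,0,0,0,8],[-0.1,2.5,0,0,0,0,8],[-0.1,2.5,0,0,0,0,8],[-0.1,2.5,0.5,0,0,0,8],[-0.1,2.5,1,0,0,0,8],[-0.1,1.5,1,0,0,0,8],[0,0,1,0,0,0,8],[0,0,0,0,0,0,8],[0,0,0,0,0,0,8],[0,0,0,0,0,0,8]])

```text
time_s: 14.23
position: [0.5518, 0.1415, 0.2293]
tcp_rot: [0.07, -3.137, -0.006]
contact_force: [-0.8, 0.7, 0.5]
finger_gap: 0.757
gripper_force: 0.0
```

```bash
python3 - <<'E'
from h import *
k,e=tri((283.7,214.1),(283.8,274.1));print(C.inv().apply(k-O),e)
u,e=tri((240+310/3.3,170+47/3.3),(225+172/3.2,130+261/3.2));u=C.inv().apply(u-O);print(u)
print("hinge up",u-.08*np.array([np.sin(.314),0,np.cos(.314)]),"dn",C.inv().apply(k-O)+.08*np.array([np.cos(.087),0,-np.sin(.087)]))
print(env.observe()["q"].round(2))
go([-.107,.0955,.140])
E
```

```text
[-0.10737595  0.09563731  0.14153595] 0.0003222911361025097
[-0.00253892  0.09527256  0.2086494 ]
hinge up [-0.02724816  0.09527256  0.13256094] dn [-0.02767852  0.09563731  0.13458472]
[ 0.05  0.47  1.59  0.    1.09 -1.57]
t 14.2333 con [-116.4   94.5  229.3] F [-0.8  0.7  0.5] shift cm [-0.97  0.06  8.93] turn [ 0.004 -0.004  0.003] gap 0.7574571328564831
```

>>> step_arm(series=[[-0.5,0,1,0,0,0,8],[-0.4,0.1,2,0,0,0,8],[0,0,2,0,0,0,8],[0,0,2,0,0,0,8],[0,0,1.2,0,0,0,8],[0,0,0.6,0,0,0,8],[0,0,0,0,0,0,5],[0,0,0,0,0,0,4],[0,0,0,0,0,0,3],[0,0,0,0,0,0,3],[0,0,0,0,0,0,3],[0,0,0,0,0,0,3],[0,0,0,0,0,0,3]], squeeze=15)

```text
time_s: 15.32
position: [0.5609, 0.1445, 0.1417]
tcp_rot: [0.073, -3.138, -0.007]
contact_force: [0.7, -0.5, 0.1]
finger_gap: 0.474
gripper_force: 0.0
```

```bash
python3 - <<'E'
from h import *
go([-.1075,.0955,.141])
print(env.observe()["gripper_force"],env.observe()["finger_gap"]*87)
# arc way points: alpha from up stop; centre tool at hinge+r*(sin,cos)
h=np.array([-.0275,.1335]);al=np.linspace(1.483,-.314,19)
P=h+.08*np.c_[-np.sin(al),np.cos(al)];d=np.diff(P,axis=0)*100
print(np.c_[-d[:,0],-d[:,1]].round(2).tolist(),P[-1])
E
```

```text
t 15.3167 con [-107.2   97.1  141.7] F [ 0.7 -0.5  0.1] shift cm [ 0.03 -0.16  0.07] turn [ 0.004 -0.003  0.004] gap 0.4736260979847321
0.0 41.20547052467169
[[-0.11, -0.79], [-0.19, -0.78], [-0.26, -0.75], [-0.34, -0.72], [-0.41, -0.69], [-0.47, -0.64], [-0.54, -0.59], [-0.59, -0.53], [-0.64, -0.47], [-0.69, -0.41], [-0.72, -0.34], [-0.75, -0.26], [-0.78, -0.19], [-0.79, -0.11], [-0.8, -0.03], [-0.8, 0.05], [-0.79, 0.13], [-0.77, 0.21]] [-0.00279076  0.20958846]
```

Now I shift 1.5 mm in y and close onto the ball.

>>> step_arm(series=[[0,-0.15,0,0,0,0,3],[0,0,0,0,0,0,3],[0,0,0,0,0,0,3],[0,0,0,0,0,0,3],[0,0,0,0,0,0,3],[0,0,0,0,0,0,3]], squeeze=15)

```text
time_s: 15.82
position: [0.5607, 0.1441, 0.1415]
tcp_rot: [0.072, -3.138, -0.01]
contact_force: [-0.3, 5.9, 1.9]
finger_gap: 0.402
gripper_force: 15.0
```

>>> step_arm(series=[[-0.11,0.08,-0.79,0,0,0,3],[-0.19,0,-0.78,0,0,0,3],[-0.26,0,-0.75,0,0,0,3],[-0.34,0,-0.72,0,0,0,3]])

```text
time_s: 16.15
position: [0.5693, 0.1444, 0.1721]
tcp_rot: [0.072, -3.135, -0.008]
contact_force: [1.0, 4.9, -3.7]
finger_gap: 0.406
gripper_force: 15.0
```

>>> step_arm(series=[[-0.41,0,-0.69,0,0,0,3],[-0.47,0,-0.64,0,0,0,3],[-0.54,0,-0.59,0,0,0,3],[-0.59,0,-0.53,0,0,0,3],[-0.64,0,-0.47,0,0,0,3]])

```text
time_s: 16.57
position: [0.5956, 0.1455, 0.2015]
tcp_rot: [0.072, -3.134, -0.008]
contact_force: [-1.9, 4.3, -1.2]
finger_gap: 0.401
gripper_force: 15.0
```

```bash
python3 - <<'E'
from h import *
go([-.0735,.0955,.199])
print(env.observe()["gripper_force"],env.observe()["finger_gap"]*87)
E
```

```text
t 16.5667 con [-72.5  96.6 201.5] F [-1.9  4.3 -1.2] shift cm [ 0.1  -0.11  0.25] turn [ 0.005 -0.006  0.004] gap 0.400986938224008
14.999872595071793 34.885863625488696
```

>>> step_arm(series=[[-0.69,0,-0.38,0,0,0,3],[-0.72,0,-0.32,0,0,0,3],[-0.75,0,-0.24,0,0,0,3],[-0.78,0,-0.17,0,0,0,3],[-0.79,0,-0.09,0,0,0,3]])

```text
time_s: 16.98
position: [0.6345, 0.147, 0.2148]
tcp_rot: [0.073, -3.139, -0.007]
contact_force: [-1.4, 3.2, 4.5]
finger_gap: 0.405
gripper_force: 15.0
```

>>> step_arm(series=[[-0.8,0,-0.02,0,0,0,3],[-0.8,0,0.06,0,0,0,3],[-0.6,0,0.12,0,0,0,3],[-0.5,0,0.12,0,0,0,3],[-0.3,0,0.1,0,0,0,3],[0,0,0,0,0,0,3]])

```text
time_s: 17.48
position: [0.6672, 0.1484, 0.2106]
tcp_rot: [-0.072, 3.137, 0.008]
contact_force: [1.7, 4.6, 5.9]
finger_gap: 0.4
gripper_force: 15.0
```

```bash
python3 - <<'E'
from h import *
go([-.0027,.0955,.209])
print(env.observe()["gripper_force"],env.observe()["finger_gap"]*87)
E
```

```text
t 17.4833 con [ -0.7  96.5 210.6] F [1.7 4.6 5.9] shift cm [ 0.2  -0.1   0.16] turn [0.005 0.004 0.004] gap 0.40038309370067154
15.000518560409546 34.833329151958424
```

>>> step_arm(series=[[0,-0.1,0,0,0,0,4],[0,0,0,0,0,0,5],[0,0,0,0,0,0,6],[0,0,0,0,0,0,7],[0,0,0,0,0,0,7.5],[0,0,0,0,0,0,7.5],[0,0,0,0,0,0,7.5],[0,0,-0.5,0,0,0,7.5],[0,0,-1,0,0,0,7.5],[0,0,-1.5,0,0,0,7.5],[0,0,-2,0,0,0,7.5],[1,0,-2,0,0,0,7.5],[2.5,0,-1.5,0,0,0,7.5],[3,0,0,0,0,0,7.5],[3,0,0,0,0,0,7.5],[3,0,0,0,0,0,7.5],[3,0,0,0,0,0,7.5],[1.5,0,0,0,0,0,7.5],[0,0,0,0,0,0,7.5]])

```text
time_s: 19.07
position: [0.4904, 0.1392, 0.2954]
tcp_rot: [0.074, -3.135, -0.006]
contact_force: [-0.7, -0.6, -1.4]
finger_gap: 0.867
gripper_force: 0.0
```

```bash
python3 - <<'E'
from h import *
go([-.2,.0955,.3])
for n in("side","top"):cv2.imwrite(f"pics/{n}6.png",env.grab_frame(n)[:,:,::-1])
a=cv2.imread("pics/side6.png")[165:345,230:430];b=cv2.imread("pics/top6.png")[130:310,225:445]
cv2.imwrite("pics/both6.png",np.hstack([cv2.resize(a,(400,360),interpolation=2),cv2.resize(b,(400,360),interpolation=2)]))
E
```

```text
t 19.0667 con [-177.8   94.7  295.4] F [-0.7 -0.6 -1.4] shift cm [ 2.22  0.09 -0.44] turn [ 0.004 -0.006  0.005] gap 0.8671179027609549
```

View pics/both6.png

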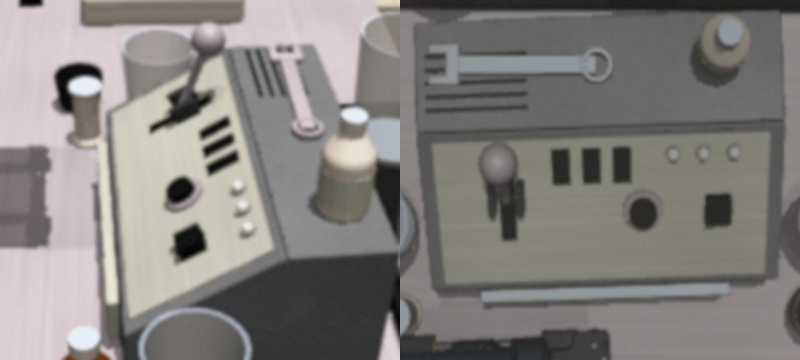

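The lever is back at its starting place, with the knob at side pixel (334,185). The drawer is home, both buttons are out and nothing has been shifted.

```bash
python3 -c "
from workcell import env
print(env.finish_job())"
```

```text
the job is handed in; nothing more can be done
None
```

I handed the job in at about 19 s on the robot clock: the drawer is home past its detent, the test button dropped the lever, the lever is back up at its stop by itself, and my last pictures show nothing shifted; the hand-in returned no verdict.

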